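# Find the slack battery-well cap and ring it

## Task

One of the four screw caps on the battery caddy is slack, though it looks like the others. Find it by feel: take the caps by their wings and try them with a careful clockwise twist (seen from above), easing off as soon as one resists so that no well is strained; the slack one gives and goes on turning: turn it ten to thirty degrees further and never unscrew any. Then mark it: put the wooden ring flat over the slack cap so that it lies on the caddy around it and let go, without leaning hard on the caddy and leaving everything else where it is.

Things in the scene. Friction and masses are not known exactly. Their poses are not given: they have to be found in the camera images.
- caddy: grey plastic battery caddy, a closed box 110 x 310 x 60 mm, fixed to the cabinet top, its (dummy) drawer front facing -x of its own frame. Origin: centre of its underside; x across (110 mm), y along its length, z up. The four screw caps stand in one row along its y on the flat upper face (60 mm up), 78 mm apart centre to centre, at y = -117, -39, +39, +117 mm.
- marker_ring: loose brown wooden ring, plain, outer diameter 58, hole 44, height 20 mm, 30 g, lying flat on the cabinet top to one side of the caddy. Origin: centre of its underside, z along its axis. The hole passes over a cap with about 4 mm to spare all round; it can be gripped across its outside.
- cap_k_wing (a point): middle of the wing of one of four look-alike black screw caps. A cap is a disc 36 mm across, from 1 to 13 mm above the caddy's upper face, with an upright flat wing across its middle: 34 mm long, 10 mm thick, from 12 to 36 mm above that face. This point lies on the cap's turning axis, 24 mm above the caddy's upper face. x runs along the wing's length, y across its thickness, z up; it turns with the cap. Which well the cap stands on varies, and so does the wing's direction.
- cap_k (a joint): how far that cap has screwed round in its well, rad: 0 at the start, grows as it turns clockwise seen from above (tightening). Three caps are firm: they do not screw round at all at any sensible torque. One is slack: it gives at about 0.11 N m, then turns on against that steady friction and stays where it is left.
- well_k (a joint): twist of the springy well under that cap, rad, clockwise from above positive, 0 when unloaded: it yields with the torque on the cap, 5 N m per rad (0.04 rad at 0.2 N m), and springs back when let go. A firm cap turns only by this and about 0.05 rad per N m of its own. Above 0.40 N m (0.08 rad), either way, the well is strained; 0.2 N m is ample to tell a firm cap from the slack one.
- cap_m_wing (a point): middle of the wing of one of four look-alike black screw caps. A cap is a disc 36 mm across, from 1 to 13 mm above the caddy's upper face, with an upright flat wing across its middle: 34 mm long, 10 mm thick, from 12 to 36 mm above that face. This point lies on the cap's turning axis, 24 mm above the caddy's upper face. x runs along the wing's length, y across its thickness, z up; it turns with the cap. Which well the cap stands on varies, and so does the wing's direction.
- cap_m (a joint): how far that cap has screwed round in its well, rad: 0 at the start, grows as it turns clockwise seen from above (tightening). Three caps are firm: they do not screw round at all at any sensible torque. One is slack: it gives at about 0.11 N m, then turns on against that steady friction and stays where it is left.
- well_m (a joint): twist of the springy well under that cap, rad, clockwise from above positive, 0 when unloaded: it yields with the torque on the cap, 5 N m per rad (0.04 rad at 0.2 N m), and springs back when let go. A firm cap turns only by this and about 0.05 rad per N m of its own. Above 0.40 N m (0.08 rad), either way, the well is strained; 0.2 N m is ample to tell a firm cap from the slack one.
- cap_r_wing (a point): middle of the wing of one of four look-alike black screw caps. A cap is a disc 36 mm across, from 1 to 13 mm above the caddy's upper face, with an upright flat wing across its middle: 34 mm long, 10 mm thick, from 12 to 36 mm above that face. This point lies on the cap's turning axis, 24 mm above the caddy's upper face. x runs along the wing's length, y across its thickness, z up; it turns with the cap. Which well the cap stands on varies, and so does the wing's direction.
- cap_r (a joint): how far that cap has screwed round in its well, rad: 0 at the start, grows as it turns clockwise seen from above (tightening). Three caps are firm: they do not screw round at all at any sensible torque. One is slack: it gives at about 0.11 N m, then turns on against that steady friction and stays where it is left.
- well_r (a joint): twist of the springy well under that cap, rad, clockwise from above positive, 0 when unloaded: it yields with the torque on the cap, 5 N m per rad (0.04 rad at 0.2 N m), and springs back when let go. A firm cap turns only by this and about 0.05 rad per N m of its own. Above 0.40 N m (0.08 rad), either way, the well is strained; 0.2 N m is ample to tell a firm cap from the slack one.
- cap_t_wing (a point): middle of the wing of one of four look-alike black screw caps. A cap is a disc 36 mm across, from 1 to 13 mm above the caddy's upper face, with an upright flat wing across its middle: 34 mm long, 10 mm thick, from 12 to 36 mm above that face. This point lies on the cap's turning axis, 24 mm above the caddy's upper face. x runs along the wing's length, y across its thickness, z up; it turns with the cap. Which well the cap stands on varies, and so does the wing's direction.
- cap_t (a joint): how far that cap has screwed round in its well, rad: 0 at the start, grows as it turns clockwise seen from above (tightening). Three caps are firm: they do not screw round at all at any sensible torque. One is slack: it gives at about 0.11 N m, then turns on against that steady friction and stays where it is left.
- well_t (a joint): twist of the springy well under that cap, rad, clockwise from above positive, 0 when unloaded: it yields with the torque on the cap, 5 N m per rad (0.04 rad at 0.2 N m), and springs back when let go. A firm cap turns only by this and about 0.05 rad per N m of its own. Above 0.40 N m (0.08 rad), either way, the well is strained; 0.2 N m is ample to tell a firm cap from the slack one.

How it is judged:
By the outcome, as a careful person would: the job done as asked, in the order asked, and still so for the second after the job is handed in, with the robot touching nothing.
It also fails if it takes over 72 s, if anything falls off the work surface, if the arm or the gripper's body presses on something with over 40 N, if the wrist force passes 120 N, or if a joint passes its speed limit or range.

## Robot

A 6-joint arm with a two-finger parallel gripper is mounted at the origin on the work surface. World frame = base frame: x ahead of the robot, y to its left, z up, the work surface at z = 0. Lengths are in m, angles in rad, forces in N, time in s.
With the tool pointing down it reaches from about 0.35 to 0.975 m from the base axis. Payload 7.1 kg.
Tool frame: the origin (TCP) lies at the very end of the fingers, on their centre line; the grasp point (between the pads) lies 19 mm behind it; z points along the fingers, y is the line along which they close (so a half turn about z gives the same grasp; the last joint's range is limited). The gripper opens to 88 mm and grips with 3 to 60 N. Pads are 20 mm wide; open, the fingers measure 115 mm over their backs; the gripper's body (75 mm by 178 mm) begins 61 mm behind the grasp point.
Start: joints at [1.149, 0.423, 1.63, -0, 1.089, -0.019], TCP at [0.245, 0.575, 0.223] pointing down, gripper open.
Joint ranges: [-3, 3], [-0.9, 2.11], [0.09, 2.58], [-1.31, 4.45], [0.11, 2.69], [-2.54, 2.54]. Speed limits (rad/s): [2.39, 2.39, 3.01, 3.14, 3.14, 3.14].

## Interface

Orientations are given as [roll, pitch, yaw] about the fixed x, y, z axes, in that order (R = Rz(yaw) Ry(pitch) Rx(roll)).
In Python, from rig import r, kinematics, imaging, workorder, monitor gives the robot as it stands. Calls block until the motion is done:
- r.move_pose(position, orientation): joint-space move of the TCP to a pose.
- r.movel(position, frame=None, max_speed=0.15): straight line of the TCP; frame=None keeps the orientation; max_speed is the mean speed in m/s.
- r.goto_joints(angles): joint-space move.
- r.ungrasp() and r.close_gripper(force=None): open the fingers fully, or close them until they stop; force is the grip in N (None keeps the last).
- r.sleep(seconds).
- kinematics.inverse_kinematics(position, orientation): joint angles nearest the present ones, or None.
- imaging.read_camera(name): name is "scene" or "top"; returns the picture (480x640x3 uint8, red, green, blue); there is no depth.
- imaging.camera_model(name): a dict with "intrinsics" (3x3 intrinsics, pixels), "D" ([k1, k2, p1, p2, k3] as OpenCV has them; the pictures are not rectified), "position" and "orientation" of the camera in the world. Camera axes: x right, y down, z forward; pixel columns grow to the right and rows downward; lengths in m; the calibration is good to about 2 mm. A picture is of the moment at which its call begins. camera_model takes no time and is no camera call.
A pose or a line that the arm cannot do raises r.MotionError and nothing moves.
- workorder.finish_job(): hands the job in; it is judged then, once.
Readings, each from a call of its own:
- monitor.read_time(): time.
- monitor.read_joint_positions(): joint angles.
- monitor.read_joint_velocities(): joint speeds.
- monitor.read_joint_efforts(): joint torques, N m.
- monitor.read_tool_pos(): TCP position.
- monitor.read_eef_rot(): TCP orientation.
- monitor.read_wrist_force(): force on the tool from outside, world axes, zero at the start.
- monitor.read_wrist_torque(): the same for the moment, N m.
- monitor.read_finger_gap(): opening from 0.0 (shut) to 1.0 (fully open).
- monitor.read_grasp_force(): force on a finger pad.
Only numpy, scipy, OpenCV 4.12 (cv2) and the standard library are available. Lean on these libraries where they do the work, as an engineer would, in place of code of your own. Each camera call takes 0.05 s, during which the arm holds its last target. There are 200 camera calls.

## Working session

There is one attempt and no reset: what is moved stays moved. The work goes in short steps, each a Python script; the robot and the scene stay as the last script left them, time stands still between calls to the robot, and variables do not carry over. Pictures are saved under pics/ and viewed, at most 10 in all, crops included, and the job is handed in when it is done.

```bash
ls; mkdir -p pics
python3 - <<'E'
from rig import r, kinematics, imaging, workorder, monitor
import cv2,numpy as np
for n in ("scene","top"):
    im=imaging.read_camera(n); cv2.imwrite(f"pics/{n}0.png",im[:,:,::-1]); m=imaging.camera_model(n)
    print(n,m)
print(monitor.read_time(),monitor.read_eef_rot(),monitor.read_finger_gap())
E
```

```text
pics
scene {'intrinsics': array([[577.0447287 ,   0.        , 322.50295763],
       [  0.        , 577.0447287 , 248.91650735],
       [  0.        ,   0.        ,   1.        ]]), 'D': array([0.0483826, 0.       , 0.       , 0.       , 0.       ]), 'position': array([ 1.31078108, -0.35460938,  0.66300215]), 'orientation': array([-2.17805495, -0.01221596,  1.18870951])}
top {'intrinsics': array([[614.72114254,   0.        , 318.92185622],
       [  0.        , 614.72114254, 240.06389505],
       [  0.        ,   0.        ,   1.        ]]), 'D': array([0.04768288, 0.        , 0.        , 0.        , 0.        ]), 'position': array([ 0.41331024, -0.02476315,  1.33083406]), 'orientation': array([-3.04749689e+00,  1.90743313e-03, -1.54928840e+00])}
0.1 [-3.14023859e+00 -2.32040866e-05  2.73879917e+00] 0.9999382923622846
```

View pics/top0.png

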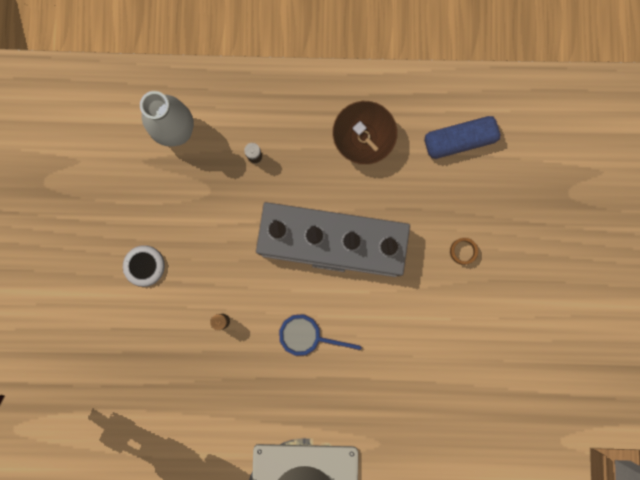

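View pics/scene0.png

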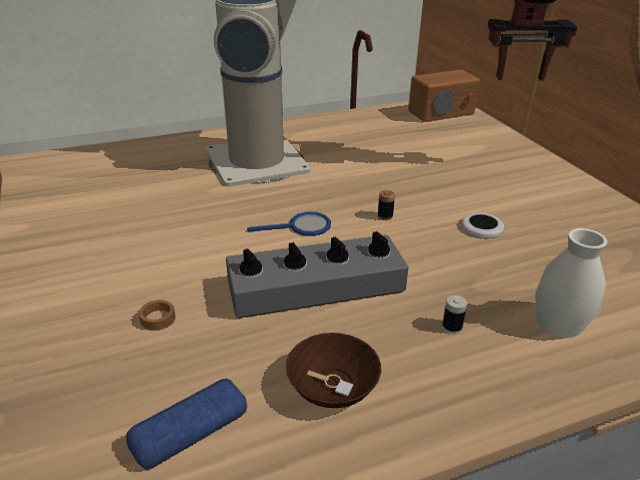

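The top picture shows the caddy at (258–410, 203–275) with caps near (278,229), (315,235), (352,241), (389,246), and the ring at (463,251). In the scene picture the caps are at (250,262) to (379,244) and the ring at (157,315). Next I'll measure these and enlarge the caps to see the wing directions.

```bash
cat > h.py <<'E'
from rig import r, kinematics, imaging, workorder, monitor
import cv2,numpy as np
from scipy.spatial.transform import Rotation as Ro
M={n:imaging.camera_model(n) for n in ("scene","top")}
def ray(n,px):
    m=M[n]; p=cv2.undistortPoints(np.array(px,float).reshape(-1,1,2),m["intrinsics"],m["D"])[:,0]
    return m["position"], np.c_[p,np.ones(len(p))]@Ro.from_euler('xyz',m["orientation"]).as_matrix().T
def plane(n,px,z):
    o,d=ray(n,px); return o+d*((z-o[2])/d[:,2])[:,None]
def proj(n,P):
    m=M[n]; R=Ro.from_euler('xyz',m["orientation"]).as_matrix().T
    return cv2.projectPoints(np.array(P,float).reshape(-1,3),cv2.Rodrigues(R)[0],-R@m["position"],m["intrinsics"],m["D"])[0][:,0]
def big(m):
    c=max(cv2.findContours(m.astype(np.uint8),cv2.RETR_EXTERNAL,cv2.CHAIN_APPROX_NONE)[0],key=cv2.contourArea); return c
E
python3 - <<'E'
from h import *
t=cv2.imread("pics/top0.png"); s=cv2.imread("pics/scene0.png")
v=t.max(2).astype(int); sat=v-t.min(2)
for lo in (70,80,90):
  roi=np.zeros(v.shape,bool); roi[190:290,240:430]=1
  m=roi&(sat<25)&(v<150)&(v>lo)
  print(lo,m.sum(),cv2.minAreaRect(big(m|(roi&(v<45)))))
print(t[215:285:4,330].tolist())
m=np.zeros(v.shape,bool); m[200:270,255:410]=1; m&=(v<40)
n,l,st,c=cv2.connectedComponentsWithStats(m.astype(np.uint8)); print(st[1:].tolist(),c[1:].round(1).tolist())
# ring
a=t[225:275,440:490].astype(int); print('wood rb',a[2,2],a[26,12])
out=[]
for (x,y) in [(278,229),(315,235),(352,241),(389,246)]:
    k=cv2.resize(t[y-18:y+18,x-18:x+18],(190,190),interpolation=cv2.INTER_CUBIC).astype(float); out.append(np.clip(k*2.5+10,0,255))
o2=[]
for (x,y) in [(379,244),(338,250),(294,255),(250,262)]:
    k=cv2.resize(s[y-20:y+20,x-20:x+20],(190,190),interpolation=cv2.INTER_CUBIC).astype(float); o2.append(np.clip(k*2.5+10,0,255))
rg=cv2.resize(t[228:274,440:486],(380,190),interpolation=cv2.INTER_CUBIC); rs=cv2.resize(s[290:340,132:182],(380,190),interpolation=cv2.INTER_CUBIC)
cv2.imwrite("pics/crop1.png",np.vstack([np.hstack(out),np.hstack(o2),np.hstack([rg,rs])]))
E
```

```text
70 7134 ((332.5562438964844, 240.9584503173828), (148.53823852539062, 56.91328430175781), 8.530765533447266)
80 6637 ((332.5562438964844, 240.9584503173828), (148.53823852539062, 56.91328430175781), 8.530765533447266)
90 6242 ((332.61492919921875, 240.5672607421875), (148.53823852539062, 56.12213897705078), 8.530765533447266)
[[102, 103, 106], [101, 102, 106], [102, 103, 107], [101, 103, 106], [101, 103, 106], [101, 103, 106], [100, 102, 105], [98, 101, 104], [94, 96, 99], [94, 97, 99], [102, 103, 106], [102, 103, 107], [90, 93, 96], [78, 81, 85], [67, 91, 114], [75, 104, 131], [99, 140, 175], [104, 147, 184]]
[] []
wood rb [100 142 177] [ 46  84 125][ WARN:0@0.070] global loadsave.cpp:1063 imwrite_ Unsupported depth image for selected encoder is fallbacked to CV_8U.
```

View pics/crop1.png

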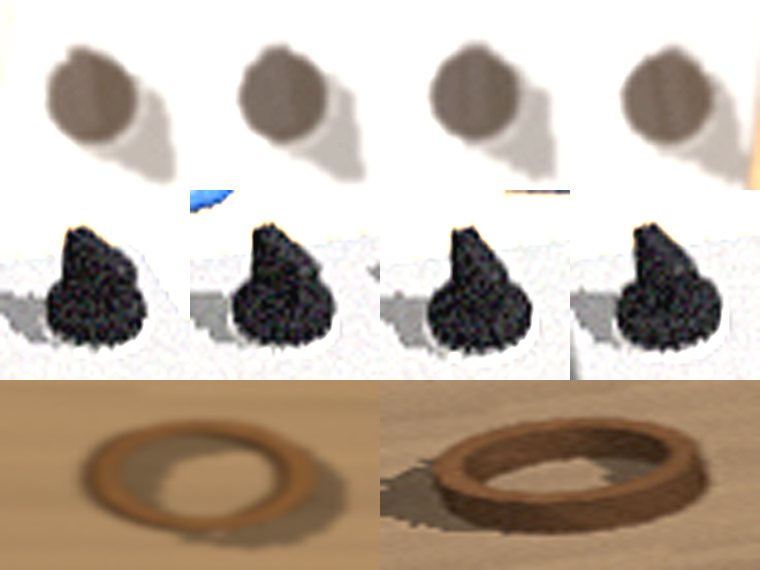

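The enlarged caps show all wings running roughly along world x, each leaning slightly differently, and the ring is clear in both views. Now the numbers.

```bash
cat > meas.py <<'E'
from h import *
T=np.mean([imaging.read_camera("top") for _ in range(8)],0)[:,:,::-1]; S=np.mean([imaging.read_camera("scene") for _ in range(8)],0)[:,:,::-1]
np.savez("avg.npz",T=T,S=S)
v=T.max(2)
m=np.zeros(v.shape,bool); m[208:265,262:405]=1; m&=(v<65)
n,l,st,c=cv2.connectedComponentsWithStats(m.astype(np.uint8))
k=[i for i in range(1,n) if st[i,4]>100]; print([(st[i].tolist()) for i in k])
mid=[]
for i in k:
    ct=big(l==i); p,rad=cv2.minEnclosingCircle(ct); e=cv2.fitEllipse(ct)
    P=plane("top",[e[0]],.073)[0]; mid.append(P); print(P.round(4),'el',np.round(e[1],1), 'area diam mm',np.sqrt(st[i,4]*4/np.pi)/614.7*1258)
mid=np.array(mid); print('spacing',np.linalg.norm(np.diff(mid,axis=0),axis=1))
d=mid[0]-mid[-1]; print('yaw of caddy y',np.degrees(np.arctan2(d[1],d[0]))-90)
# caddy far/near edges by rows of strong gradient
sat=v-T.min(2); g=(sat<28)&(v<150); roi=np.zeros(v.shape,bool); roi[190:290,240:430]=1
ct=big(g&roi|(roi&(v<65))); bx=cv2.boxPoints(cv2.minAreaRect(ct)); Q=plane("top",bx,.06); print('caddy corners',Q[:,:2].round(4).tolist())
for n,I,box in (("top",T,(225,275,440,490)),("scene",S,(285,345,125,190))):
    a=np.zeros(v.shape,bool); a[box[0]:box[1],box[2]:box[3]]=1
    a&=(I[...,0]/I[...,2]<.46); ct=big(a); e=cv2.fitEllipse(cv2.convexHull(ct)); print(n,'ring',e, plane(n,[e[0]],.012), cv2.boundingRect(ct))
E
python3 meas.py
```

```text
[[269, 220, 17, 18, 221], [307, 226, 16, 18, 220], [344, 232, 17, 18, 224], [381, 238, 17, 17, 224]]
[0.5527 0.0667 0.073 ] el [15.3 16.7] area diam mm 34.32959059219705
[ 0.5426 -0.0103  0.073 ] el [15.3 16.6] area diam mm 34.25183377527274
[ 0.5325 -0.0874  0.073 ] el [15.8 16.4] area diam mm 34.56181143986398
[ 0.5223 -0.1641  0.073 ] el [15.9 16.1] area diam mm 34.56181143986398
spacing [0.07760379 0.07779134 0.07739583]
yaw of caddy y -7.49460457323525
caddy corners [[0.4926, 0.1123], [0.6113, 0.0983], [0.5714, -0.2091], [0.4536, -0.1925]]
top ring ((463.92083740234375, 250.76300048828125), (26.075672149658203, 27.471508026123047), 95.06629180908203) [[ 0.52128033 -0.33098671  0.012     ]] (451, 238, 27, 26)
scene ring ((156.54354858398438, 314.75830078125), (29.3555965423584, 36.72089385986328), 76.24038696289062) [[ 0.52493123 -0.331263    0.012     ]] (139, 300, 36, 30)
```

```bash
cat > wings.py <<'E'
from h import *
z=np.load("avg.npz"); T,S=z["T"],z["S"]
yaw=np.radians(-7.45); C=np.array([.537,-.0486]); ey=np.array([-np.sin(yaw),np.cos(yaw)])
caps=[C+ey*k for k in (.117,.039,-.039,-.117)]
rows=[]
for n,I,hi in (("top",T,75),("scene",S,60)):
    out=[]
    for c in caps:
        # rectify plane z=.096 patch 60mm around the axis, up=+x, left=+y
        h=.035; w=np.array([[c[0]+h,c[1]+h,.096],[c[0]+h,c[1]-h,.096],[c[0]-h,c[1]-h,.096],[c[0]-h,c[1]+h,.096]])
        H=cv2.getPerspectiveTransform(proj(n,w).astype(np.float32),np.float32([[0,0],[189,0],[189,189],[0,189]]))
        k=cv2.warpPerspective(I.max(2).astype(np.float32),H,(190,190),flags=cv2.INTER_CUBIC)
        if n=="scene":
            m=(k<60).astype(np.uint8)
        print(n,np.percentile(k,[2,10,20,30]).round())
        k=np.clip((k-20)/(hi-20)*255,0,255); cv2.line(k,(95,91),(95,99),255,1); cv2.line(k,(91,95),(99,95),255,1); out.append(k)
    rows.append(np.hstack(out))
cv2.imwrite("pics/wings2.png",np.vstack(rows).astype(np.uint8))
E
python3 wings.py
```

```text
top [43. 48. 74. 81.]
top [41. 46. 74. 82.]
top [41. 45. 73. 80.]
top [44. 46. 73. 83.]
scene [ 7. 11. 18. 96.]
scene [ 6. 11. 22. 84.]
scene [ 7. 12. 43. 94.]
scene [ 8. 14. 50. 96.]
```

View pics/wings2.png

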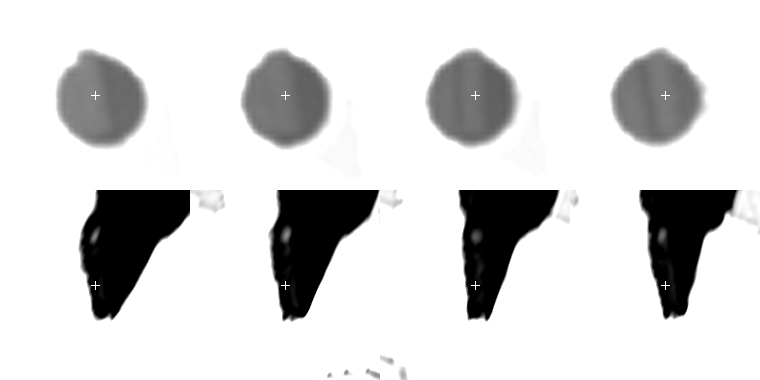

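The scene patch, rectified at wing-top height, shows each wing's upper edge as the left silhouette. For example, cap 1's edge runs (82,240) to (95,318), so the wings lean roughly 5–14° towards +y. I'll fit these numerically.

```bash
cat >> wings.py <<'E'
print()
res=[]
for c in caps:
    a=[]
    h=.035; w=np.array([[c[0]+h,c[1]+h,.096],[c[0]+h,c[1]-h,.096],[c[0]-h,c[1]-h,.096],[c[0]-h,c[1]+h,.096]])
    def rect(n,I):
        H=cv2.getPerspectiveTransform(proj(n,w).astype(np.float32),np.float32([[0,0],[699,0],[699,699],[0,699]]))
        return cv2.warpPerspective(I.max(2).astype(np.float32),H,(700,700),flags=cv2.INTER_CUBIC) # 0.1 mm/px
    k=rect("scene",S)<60; rr=np.arange(220,455); L=np.array([np.argmax(k[i]) for i in rr])
    p=np.polyfit(rr,L,1); p=np.polyfit(rr[abs(L-np.polyval(p,rr))<8],L[abs(L-np.polyval(p,rr))<8],1)
    bot=np.max(np.where(k.any(1))[0])
    g=cv2.GaussianBlur(rect("top",T),(0,0),8)
    gx=cv2.Sobel(g,cv2.CV_32F,1,0,ksize=5)
    o=[]
    for sgn,lo,hi in ((1,250,355),(-1,355,460)):
        r2=np.arange(270,420); cc=np.array([lo+np.argmax(sgn*-np.abs(0)+ (sgn*gx[i,lo:hi])) for i in r2]); q=np.polyfit(r2,cc,1)
        o.append((round(float(np.degrees(np.arctan(q[0]))),1),round(float(np.polyval(q,350)-350)/10,1),round(float(np.std(cc-np.polyval(q,r2))),1)))
    print('scene angle',np.degrees(np.arctan(p[0])).round(1),'left edge offset mm at row350',(np.polyval(p,350)-350)/10,'tip',(bot-350)/10,' top edges(angle,mm,std)',o)
print([c.round(4).tolist() for c in caps], monitor.read_time())
E
python3 wings.py | tail -5
```

```text
scene angle 13.7 left edge offset mm at row350 -3.2934910634115964 tip 13.3  top edges(angle,mm,std) [(12.8, -4.2, 7.9), (9.7, 3.1, 2.2)]
scene angle 11.8 left edge offset mm at row350 -3.5133766077653434 tip 34.9  top edges(angle,mm,std) [(-2.9, -4.9, 17.2), (3.8, 3.2, 5.3)]
scene angle 5.5 left edge offset mm at row350 -3.785938213727616 tip 34.9  top edges(angle,mm,std) [(0.7, -4.4, 2.5), (2.7, 2.9, 3.1)]
scene angle 14.4 left edge offset mm at row350 -3.5771150378651213 tip 13.0  top edges(angle,mm,std) [(10.9, -4.3, 1.3), (10.9, 3.9, 6.7)]
[[0.5522, 0.0674], [0.5421, -0.0099], [0.5319, -0.0873], [0.5218, -0.1646]] 0.9
```

```bash
cat >> h.py <<'E'
caps=[np.array(c) for c in [[0.5522, 0.0674], [0.5421, -0.0099], [0.5319, -0.0873], [0.5218, -0.1646]]]
ang=[11.,8.,3.5,12.]
def rpy(yd): return [np.pi,0,np.radians(yd)]
def st(tag=""):
    w=np.mean([monitor.read_wrist_torque() for _ in range(3)],0); f=monitor.read_wrist_force()
    print(tag,'t%.2f'%monitor.read_time(),'tz%.3f'%w[2],'txy',np.round(w[:2],2),'f',np.round(f,1),'gap%.4f'%monitor.read_finger_gap(),'gf%.1f'%monitor.read_grasp_force(),'yaw%.2f'%(np.degrees(monitor.read_eef_rot()[2])%360),'p',np.round(monitor.read_tool_pos(),4),flush=True)
    return w[2]
E
python3 - <<'E'
from h import *
i=0; c=caps[i]; Y=ang[i]+180
print(kinematics.inverse_kinematics([*c,.12],rpy(Y)))
r.move_pose([*c,.125],rpy(Y)); st('above')
r.movel([*c,.0775],max_speed=.08); st('down')
r.close_gripper(3); st('closed3'); r.sleep(.2); st()
E
```

```text
[ 0.10006341  0.46525011  1.85148758  0.          0.82485496 -1.66271913]
above t3.06 tz0.003 txy [ 0.08 -0.03] f [-0.8 -1.2  0.6] gap1.0029 gf0.0 yaw191.03 p [0.5523 0.068  0.1251]
down t3.80 tz-0.046 txy [0.07 0.  ] f [-0.  -1.1  0.4] gap1.0009 gf0.0 yaw191.00 p [0.5523 0.0674 0.0774]
closed3 t4.99 tz-0.034 txy [0.79 0.15] f [-0.7  3.9  0.3] gap0.1093 gf3.0 yaw190.99 p [0.5521 0.0678 0.0775]
 t5.19 tz-0.079 txy [1.  0.2] f [-0.9  5.8  0.7] gap0.1130 gf3.0 yaw191.00 p [0.5521 0.0678 0.0775]
```

```bash
cat >> h.py <<'E'
def tz(n=8):
    v=[]
    for _ in range(n): v.append(monitor.read_wrist_torque()[2]); r.sleep(.015)
    return np.mean(v)
def twist(d):
    q=np.array(monitor.read_joint_positions(),float); q[5]+=np.radians(d); r.goto_joints(q.tolist())
def test(lim=.17,maxdeg=9,step=1.):
    q0=np.array(monitor.read_joint_positions(),float); t0=tz(); print('base %.3f'%t0); a=0
    while a<maxdeg:
        a+=step; q=q0.copy(); q[5]+=np.radians(a); r.goto_joints(q.tolist()); t=tz()
        print('a%.1f tz%.3f gap%.4f t%.2f'%(a,t,monitor.read_finger_gap(),monitor.read_time()),flush=True)
        if abs(t-t0)>lim: break
    return q0,a
E
python3 - <<'E'
from h import *
p=monitor.read_tool_pos(); 
r.movel([p[0],p[1]+.0008,.0775]); st('shift'); 
r.close_gripper(12); st('12N'); print(tz())
q0,a=test(maxdeg=6)
if a<6: r.goto_joints(q0.tolist()); st('back')
E
```

```text
shift t5.44 tz-0.037 txy [-0.27  0.14] f [-1.1 -1.1  1.1] gap0.1105 gf3.0 yaw191.01 p [0.5521 0.068  0.0775]
12N t5.66 tz-0.029 txy [-0.64  0.15] f [-1.3 -3.1  1.6] gap0.1155 gf12.0 yaw191.00 p [0.552  0.0681 0.0775]
-0.051603666214665334
base -0.061
a1.0 tz-0.011 gap0.1110 t6.31
a2.0 tz0.053 gap0.1112 t6.69
a3.0 tz0.136 gap0.1121 t7.08
back t7.33 tz-0.020 txy [-0.47  0.18] f [-1.6 -3.3  2.7] gap0.1122 gf12.0 yaw190.91 p [0.552  0.0681 0.0775]
```

Cap 1 is firm: torque rose linearly at about 3.8 N m/rad, past the give torque, and came back to its starting level. On to cap 2.

```bash
cat >> h.py <<'E'
def go(i):
    p=monitor.read_tool_pos(); r.ungrasp(); r.movel([p[0],p[1],.125],max_speed=.15)
    c=caps[i]+[0,.0006]; Y=ang[i]+179.2
    r.move_pose([*c,.125],rpy(Y)); r.movel([*c,.0775],max_speed=.08); st('down'); r.close_gripper(3); r.sleep(.1); st('closed3'); print('tz',tz())
E
python3 - <<'E'
from h import *
go(1)
E
```

```text
down t10.19 tz0.030 txy [ 0.06 -0.  ] f [ 0.1 -0.2 -0.2] gap1.0038 gf0.0 yaw187.21 p [ 0.5423 -0.0092  0.0775]
closed3 t11.46 tz0.060 txy [ 0.1  -0.04] f [-0.5 -0.  -0.9] gap0.1154 gf3.0 yaw187.20 p [ 0.5421 -0.0093  0.0775]
tz 0.041552264891761295
```

```bash
cat >> h.py <<'E'
def full(i,grip=True):
    if grip: go(i)
    r.close_gripper(12); st('12N')
    q0,a=test(lim=.19,maxdeg=6)
    if a<6: r.goto_joints(q0.tolist()); st('back')
    return a
E
sed -i 's/if abs(t-t0)>lim: break/if t>lim: break/' h.py
python3 - <<'E'
from h import *
print(full(1,False))
E
```

```text
12N t11.81 tz0.080 txy [0.21 0.05] f [ 0.8  0.7 -0.5] gap0.1138 gf11.9 yaw187.21 p [ 0.5421 -0.0093  0.0775]
base 0.064
a1.0 tz0.124 gap0.1117 t12.32
a2.0 tz0.149 gap0.1126 t12.71
a3.0 tz0.193 gap0.1169 t13.09
back t13.34 tz0.120 txy [ 0.31 -0.03] f [-0.   1.5 -1. ] gap0.1136 gf12.0 yaw187.12 p [ 0.5421 -0.0093  0.0775]
3.0
```

Cap 2 is firm: it reached 0.19 N m and sprang back. On to cap 3.

Run:
```python
from h import *
print(full(2))
```

```text
down t16.21 tz-0.000 txy [0.06 0.03] f [-0.   0.1 -0.4] gap1.0005 gf0.0 yaw182.72 p [ 0.532  -0.0866  0.0775]
closed3 t17.48 tz-0.004 txy [ 0.42 -0.01] f [-0.1  2.9  1. ] gap0.1131 gf3.0 yaw182.70 p [ 0.5319 -0.0865  0.0775]
tz 0.015955366474073664
12N t17.82 tz0.054 txy [ 0.72 -0.08] f [1.1 2.9 0.7] gap0.1124 gf12.0 yaw182.70 p [ 0.5319 -0.0865  0.0775]
base 0.021
a1.0 tz0.103 gap0.1133 t18.34
a2.0 tz0.147 gap0.1162 t18.73
a3.0 tz0.211 gap0.1097 t19.11
back t19.36 tz-0.050 txy [ 0.87 -0.12] f [0.5 4.5 1.7] gap0.1171 gf12.0 yaw182.61 p [ 0.5319 -0.0865  0.0775]
3.0
```

Cap 3 is also firm, reaching 0.21 N m. Cap 4 should be the slack one, so I'll check it and then turn it.

Run:
```python
from h import *
print(full(3))
```

```text
down t22.23 tz0.022 txy [-0.01 -0.  ] f [-0.2  0.7  0.4] gap1.0003 gf0.0 yaw191.21 p [ 0.522  -0.1639  0.0775]
closed3 t23.49 tz0.006 txy [-0.16 -0.01] f [-0.3 -0.9 -0.3] gap0.1117 gf3.0 yaw191.20 p [ 0.5218 -0.1641  0.0775]
tz -0.035524648263248804
12N t23.84 tz-0.033 txy [-0.21 -0.  ] f [ 0.2 -1.2 -0.1] gap0.1125 gf12.0 yaw191.20 p [ 0.5218 -0.1641  0.0775]
base -0.052
a1.0 tz0.039 gap0.1108 t24.36
a2.0 tz0.099 gap0.1101 t24.74
a3.0 tz0.101 gap0.1117 t25.12
a4.0 tz0.093 gap0.1118 t25.51
a5.0 tz0.097 gap0.1121 t25.89
a6.0 tz0.110 gap0.1131 t26.27
6.0
```

Cap 4 is the slack one: torque levels off at 0.10 N m while it keeps turning. I'll turn it 17° further, release it and collect the ring.

Run:
```python
from h import *
for k in range(4):
    twist(4.25); st('tw')
p=monitor.read_tool_pos(); r.ungrasp(); r.movel([p[0],p[1],.15],max_speed=.15); st('up')
R=np.array([.521,-.331]); Y=82.55
r.move_pose([*R,.10],rpy(Y)); r.movel([*R,.005],max_speed=.1); st('ring down')
r.close_gripper(8); r.sleep(.1); st('ring grip')
r.movel([*R,.13],max_speed=.12); st('lift')
cv2.imwrite("pics/s1.png",imaging.read_camera("scene")[150:400,60:440,::-1].repeat(2,0).repeat(2,1))
cv2.imwrite("pics/t1.png",imaging.read_camera("top")[:,:,::-1])
```

```text
tw t26.52 tz0.045 txy [ 0.69 -0.05] f [ 0.6  3.8 -0.5] gap0.1117 gf12.0 yaw181.06 p [ 0.5218 -0.1638  0.0775]
tw t26.77 tz0.094 txy [ 0.81 -0.1 ] f [ 1.3  3.9 -0.6] gap0.1140 gf12.0 yaw176.97 p [ 0.5217 -0.1636  0.0775]
tw t27.02 tz0.162 txy [ 0.96 -0.14] f [-0.1  5.4  0.6] gap0.1101 gf12.0 yaw172.91 p [ 0.5218 -0.1635  0.0775]
tw t27.27 tz0.075 txy [ 0.97 -0.18] f [ 1.9  4.9 -1.1] gap0.1143 gf12.0 yaw168.81 p [ 0.5218 -0.1633  0.0775]
up t29.16 tz0.025 txy [ 0.02 -0.01] f [ 0.5 -1.3 -0.1] gap0.9987 gf0.0 yaw168.66 p [ 0.5214 -0.1632  0.1497]
ring down t31.40 tz-0.025 txy [-0.06  0.06] f [-0.5  0.3  1.7] gap1.0031 gf0.0 yaw82.55 p [ 0.5215 -0.3313  0.0056]
ring grip t32.08 tz0.005 txy [-0.04  0.1 ] f [-1.   0.3  3.5] gap0.6651 gf8.0 yaw82.55 p [ 0.5211 -0.3311  0.0052]
lift t33.27 tz-0.032 txy [-0.1   0.02] f [ 0.5  0.1 -0.8] gap0.6588 gf8.0 yaw82.55 p [ 0.5205 -0.3307  0.1291]
```

View pics/s1.png

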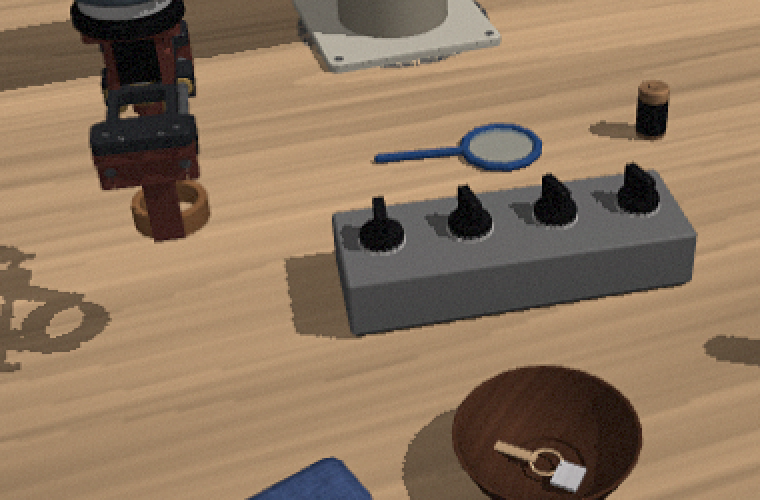

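The picture shows the ring held level in the fingers at about (170,210), clear of the table. The turned wing of the nearest cap, at (380,235), now points differently and the other items are undisturbed. I'll place the ring.

Run:
```python
from h import *
c=[.5216,-.1639]
r.movel([*c,.13],max_speed=.12); st('over')
r.movel([*c,.072],max_speed=.06); st('low')
f0=np.mean([monitor.read_wrist_force()[2] for _ in range(5)])
z=.072
while z>.0645:
    z-=.001; r.movel([*c,z],max_speed=.03); f=np.mean([(r.sleep(.01),monitor.read_wrist_force()[2])[1] for _ in range(6)]); print(round(z,4),f.round(2))
    if abs(f)>4: break
st('rest')
cv2.imwrite("pics/s2.png",imaging.read_camera("scene")[150:350,140:440,::-1].repeat(2,0).repeat(2,1))
```

```text
over t34.91 tz-0.006 txy [-0.08  0.07] f [-0.7 -0.4 -0.2] gap0.6616 gf8.0 yaw82.51 p [ 0.5217 -0.1645  0.13  ]
low t36.02 tz0.025 txy [-0.06  0.12] f [-0.7  0.2 -0.8] gap0.6618 gf8.0 yaw82.55 p [ 0.5219 -0.164   0.0723]
0.071 -0.55
0.07 -0.28
0.069 -0.21
0.068 -0.47
0.067 -0.59
0.066 -0.17
0.065 2.72
0.064 6.88
rest t38.42 tz-0.030 txy [0.03 0.43] f [-1.4  0.6  7.2] gap0.6592 gf8.0 yaw82.54 p [ 0.5218 -0.164   0.0645]
```

View pics/s2.png

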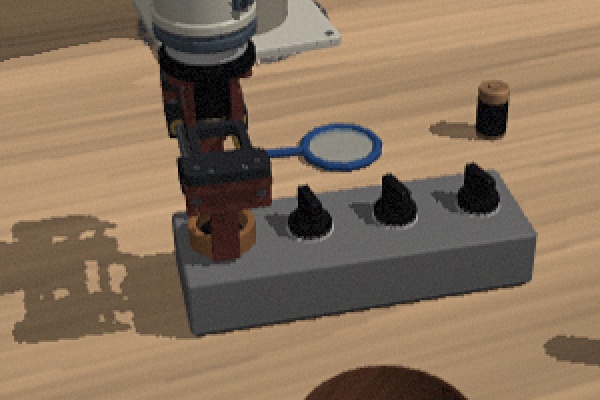

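The ring sits flat on the caddy's upper face around the end cap, at (222,235). Contact began at the expected height and the push is only 7 N. I'll ease off slightly, release and retract.

Run:
```python
from h import *
c=[.5216,-.1639]
r.movel([*c,.0655],max_speed=.03); st('ease')
r.ungrasp(); st('open')
r.movel([*c,.2],max_speed=.12); r.move_pose([.40,-.40,.28],rpy(82.55)); st('away')
T=imaging.read_camera("top"); S=imaging.read_camera("scene")
I=T[:,:,::-1].astype(float); a=np.zeros((480,640),bool); a[215:280,360:420]=1; a&=(I[...,0]/I[...,2]<.6)&(I[...,2]>60)
e=cv2.fitEllipse(cv2.convexHull(big(a))); print('ring',e[1],plane("top",[e[0]],.072))
k=lambda im,y,x,h,w,s:cv2.resize(im[y:y+h,x:x+w,::-1],None,fx=s,fy=s,interpolation=cv2.INTER_CUBIC)
cv2.imwrite("pics/f.png",np.vstack([k(S,220,200,110,230,3),k(T,195,250,88,184,3.75)]))
```

```text
ease t38.73 tz-0.032 txy [-0.07 -0.03] f [-0.1 -0.4 -1.1] gap0.6608 gf8.0 yaw82.55 p [ 0.5216 -0.1639  0.0654]
open t39.38 tz0.030 txy [-0.06  0.05] f [-0.2  0.1  0. ] gap1.0028 gf0.0 yaw82.55 p [ 0.5216 -0.1639  0.0655]
away t41.73 tz0.009 txy [-0.05  0.08] f [-0.3  0.1 -0.2] gap0.9982 gf0.0 yaw82.57 p [ 0.4002 -0.3991  0.2793]Traceback (most recent call last):
  File "<stdin>", line 8, in <module>
cv2.error: OpenCV(4.12.0) /io/opencv/modules/imgproc/src/shapedescr.cpp:361: error: (-201:Incorrect size of input array) There should be at least 5 points to fit the ellipse in function 'fitEllipseNoDirect'
```

```bash
python3 -c "import cv2;a=cv2.imread('pics/f.png');cv2.imwrite('pics/f2.png',cv2.resize(a,None,fx=.85,fy=.85))"
```

```text
[ WARN:0@0.007] global loadsave.cpp:275 findDecoder imread_('pics/f.png'): can't open/read file: check file path/integrity
Traceback (most recent call last):
cv2.error: OpenCV(4.12.0) /io/opencv/modules/imgproc/src/resize.cpp:4208: error: (-215:Assertion failed) !ssize.empty() in function 'resize'
```

Run:
```python
from h import *
T=imaging.read_camera("top"); S=imaging.read_camera("scene")
k=lambda im,y,x,h,w,s:cv2.resize(im[y:y+h,x:x+w,::-1],None,fx=s,fy=s,interpolation=cv2.INTER_CUBIC)
cv2.imwrite("pics/f2.png",np.vstack([k(S,225,200,100,230,3),k(T,195,250,100,230,3)]))
```

```text
(no output)
```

View pics/f2.png

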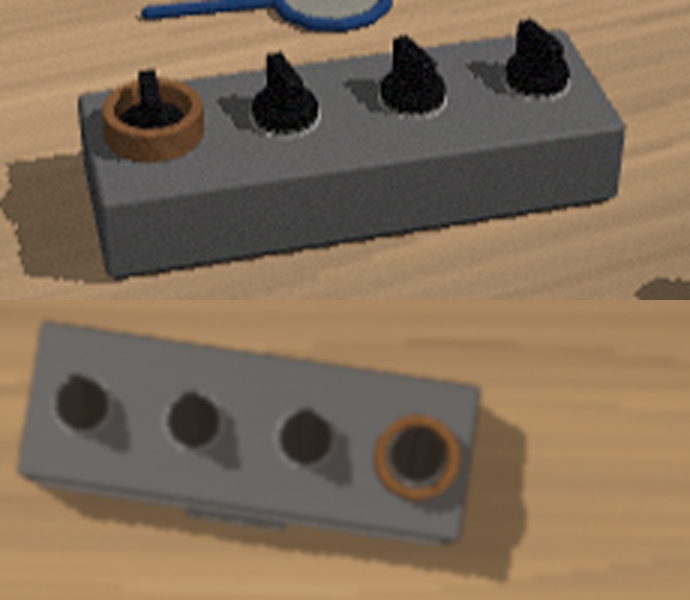

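Both views show the ring lying flat on the caddy around the slack cap (scene crop (153,120), top crop (417,457)). The other three caps look untouched, so I'm handing the job in.

```bash
python3 -c "
from rig import workorder
print(workorder.finish_job())"
```

```text
the job is handed in; nothing more can be done
None
```

The slack cap was the one at the caddy's -y end: I turned it about 20° clockwise, laid the wooden ring flat around it, and handed the job in at about 42 s; the other three caps tested firm at up to about 0.21 N m.

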